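Call the helper and show which tray needs which lid

ROBOT

A 6-joint arm with a two-finger parallel gripper is mounted at the origin on the work surface. World frame = base frame: x ahead of the robot, y to its left, z up, the work surface at z = 0. Lengths are in m, angles in rad, forces in N, time in s.
With the tool pointing down it reaches from about 0.35 to 0.925 m from the base axis. Payload 6.4 kg.
Tool frame: the origin (TCP) lies between the finger pads; the fingertips stand 25 mm ahead of it and the grasp point (between the pads) lies 6 mm ahead of it; z points along the fingers, y is the direction in which the jaws open and shut (so a half turn about z gives the same grasp; the last joint's range is limited). The gripper opens to 94 mm and grips with 3 to 60 N. Pads are 16 mm wide; open, the fingers measure 119 mm over their backs; the gripper's body (75 mm by 177 mm) begins 78 mm behind the grasp point.
Start: joints at [1.084, 0.245, 1.558, -0, 1.339, -0.174], TCP at [0.2, 0.618, 0.23] pointing down, gripper open.
Joint ranges: [-3.13, 3.13], [-1.02, 2.26], [0.13, 2.54], [-0.95, 4.09], [0.21, 2.88], [-2.74, 2.74]. Speed limits (rad/s): [2.57, 2.57, 3.14, 3.14, 3.14, 3.14].

INTERFACE

Orientations are given as a rotation vector (axis times angle).
In Python, from station import telemetry, imaging, ticket gives the robot as it stands.
- The arm moves only by the tool move_arm, never from a script. Its argument "deltas" is a list of rows, each a list of 7 numbers: the turn, a rotation vector about the world's x, y, z in rad, then the shift along the world's x, y, z in mm, then the closure, from 0 (fully open) to 1 (shut). In form: [[rx, ry, rz, x, y, z, hand], ...]. A call has 1 to 20 rows; each row is the pose to reach, as a shift and turn from the pose commanded when the call began; what a row does not reach only later rows make up. A row lasts 1/12 s, in which the tool goes at most 41.7 mm and 7.16 degrees, less where a joint would pass 70% of its speed; a pose out of reach is approached as far as the arm can. A call with a gripper value outside its range is refused whole. The fingers move at their own pace and stop on an object; the grip force is fixed at half the most. Time passes only in rows, so rows that repeat a pose let the fingers close. It gives the time, the measured TCP pose, the force and the opening at its end, in the units of the state.
- telemetry.observe(): the state, without advancing time (a new reading comes with each control period).
- imaging.camera(name): name is "scene" or "top" or "wrist"; returns (picture, depth): 384x512x3 uint8, red, green, blue; 384x512 float32, m along the optical axis (not along the pixel's ray), 0 where there is no reading.
- imaging.calibration(name): a dict with "intrinsics" (3x3 intrinsics, pixels), "R" (3x3) and "t" (3): a world point X has camera coordinates R X + t; the wrist camera has in their place "T_tool_cam" (4x4, takes a point from camera to tool coordinates, whose origin is the TCP and whose axes are the flange's). Camera axes: x right, y down, z forward; pixel columns grow to the right and rows downward; lengths in m; the calibration is good to about 2 mm. A picture is of the moment at which its call begins: read the wrist's pose just before it. calibration takes no time and is no camera call.
- ticket.close_job(): hands the job in, once; it reports no verdict.
The state is a dict: "t": time; "joints": joint angles; "joint_vel": joint speeds; "effort": joint torques, N m; "ee_pos": TCP position; "ee_rot": TCP orientation; "wrist_force": force on the tool from outside, world axes, zero at the start; "wrist_torque": the same for the moment, N m; "width": finger opening in m.
Only numpy, scipy, OpenCV 4.12 (cv2) and the standard library are available. Lean on these libraries where they do the work, as an engineer would, in place of code of your own. Each camera call takes 0.05 s, during which the arm holds its last target. There are 200 camera calls.

TASK

Ring the counter bell by pressing its plunger down with the fingertips. Then show the helper what is left to close: with the fingertips pointing down just above its middle (about three centimetres, without touching it), point at the one meal tray that has no lid for two seconds, and after that point in the same way at the loose lid that fits that tray, and finish while still pointing at it. Do not touch any tray or lid, and leave everything where it is.

Things in the scene. Friction and masses are not known exactly. Their poses are not given: they have to be found in the camera images.
- open_tray: the open meal tray: rectangular aluminium foil tray with no lid, 150 x 105 mm over its rim, 45 mm high, brown falafel balls inside below the rim. Loose, 0.3 kg. Origin: centre of its underside; x along the 150 mm side, z up
- tray_mouth (a point): centre of the open tray's mouth, at rim height (45 mm above the work surface); z up
- lid_large: loose white plastic lid, the large rectangular one that fits the open tray: 154 x 109 mm, 12 mm high, lying flat. Origin: centre of its underside; x along the 154 mm side, z up
- lid_large_top (a point): centre of the top face of the large rectangular lid, 12 mm above the work surface; z up
- bell_top (a point): centre of the top of the bell's plunger, a steel disc 24 mm in diameter that stands 64 mm above the work surface when released, and 20 mm above the top of the steel dome (dome 78 mm in diameter, on a black base 84 mm in diameter; the bell is fixed to the counter). It sinks as the plunger is pressed; it is pressed straight down
- plunger (a joint): travel of the bell's plunger, m: 0 released, 0.006 fully down (hard stop). Its spring takes 1 N to start and 4 N fully down and brings it back up. The bell rings from 0.004
- bell: the counter bell, fixed to the counter, left or right of the trays. Origin: centre of its underside
- closed_tray: bystander: rectangular foil tray that already has its white lid on, 154 x 109 mm, 57 mm high. Origin: centre of its underside
- round_tray: bystander: round foil tray that already has its white lid on, 124 mm in diameter, 57 mm high. Origin: centre of its underside
- lid_small: bystander: loose white rectangular lid that is too small for the tray, 110 x 80 mm, 12 mm high. Origin: centre of its underside
- lid_round: bystander: loose white round lid, 124 mm in diameter, 12 mm high. Origin: centre of its underside
- shaker: bystander: white ceramic salt shaker with a steel top, 48 mm in diameter, 88 mm high, standing on the side opposite the bell. Origin: centre of its underside
- serving_spoon: bystander: wooden-handled spoon lying to one side of the trays, about 200 mm long and 20 mm high. Origin: under the middle of its length
- carton: bystander: cardboard carton 180 x 50 x 50 mm lying to one side of the trays. Origin: centre of its underside
There are look-alikes about, which are no part of the job. What is shaped like the open_tray but green or red is not meant.

How it is judged:
On the way, in this order (a step that is already met when the one before it is completed fails the run):
1. the bell's plunger is pressed down by the fingers (value of joint plunger above 0.004 m and contact force between the fingers and bell above 0.5 N), for 0.02 s.
2. the fingertips point at the open tray from just above its middle for 1.5 s (horizontal distance between the grasp point and tray_mouth below 0.04 m and z of the grasp point in the frame of tray_mouth between 0.015 and 0.085 m), for 1.5 s.
3. the fingertips point at the large rectangular lid from just above its middle for 1.5 s (horizontal distance between the grasp point and lid_large_top below 0.04 m and z of the grasp point in the frame of lid_large_top between 0.015 and 0.085 m), for 1.5 s.
At the end, for the whole second after the job is handed in: The grasp point (about 19 mm behind the fingertips) is within 40 mm horizontally of the middle of the large rectangular lid and 15 to 85 mm above its top, the bell's plunger is back up (under 1 mm), and every tray, lid and bystander is within 10 mm of where it started (all of step 3 and value of joint plunger below 0.001 m and distance of each of open_tray, closed_tray, round_tray, lid_large, lid_small, lid_round, shaker, serving_spoon, carton from where it was at the start of the episode below 0.01 m); the robot touches nothing.
It fails at once if a tray or a lid is touched (contact force between any of the fingers, the arm and open_tray above 0.2 N or contact force between any of the fingers, the arm and closed_tray above 0.2 N or contact force between any of the fingers, the arm and round_tray above 0.2 N or contact force between any of the fingers, the arm and lid_large above 0.2 N or contact force between any of the fingers, the arm and lid_small above 0.2 N or contact force between any of the fingers, the arm and lid_round above 0.2 N).
It fails at once if a tray, a lid or a bystander is lifted, carried or shifted by more than 10 mm (not (distance of each of open_tray, closed_tray, round_tray, lid_large, lid_small, lid_round, shaker, serving_spoon, carton from where it was at the start of the episode below 0.01 m)).
It also fails if it takes over 54 s, if anything falls off the work surface, if the arm or the gripper's body presses on something with over 40 N, if the wrist force passes 120 N, or if a joint passes its speed limit or range.

## Working session

There is one attempt and no reset: what is moved stays moved. The work goes in short steps, Python scripts to look and compute and a tool call to move; the robot and the scene stay as the last step left them, time stands still between calls to the robot, and variables do not carry over. Pictures are saved under pics/ and viewed, about 8 in all and at most 12, crops included, and the job is handed in when it is done.

Besides the shell and the picture viewer there is one more tool, called after "Call:" as name(argument=value, ...) on one line, values as JSON. move_arm: Moves the arm, as the interface text tells. Its arguments: {"type":"object","properties":{"deltas":{"type":"array"}},"required":["deltas"]}

```bash
mkdir -p pics; python3 - <<'E'
from station import telemetry, imaging
import cv2, numpy as np
for n in ("top","scene"):
    p,d=imaging.camera(n); cv2.imwrite(f"pics/{n}0.png",cv2.resize(p[:,:,::-1],None,fx=1.5,fy=1.5)); np.savez(f"{n}0.npz",p=p,d=d,**imaging.calibration(n))
c=imaging.calibration("top"); print(c)
s=telemetry.observe(); print(s["t"],s["ee_pos"],s["ee_rot"],s["width"])
E
```

```text
{'intrinsics': array([[348.95008994,   0.        , 253.31764924],
       [  0.        , 348.95008994, 190.42867854],
       [  0.        ,   0.        ,   1.        ]]), 'R': array([[-0.00975745, -0.9999473 ,  0.0031931 ],
       [-0.99079542,  0.00923689, -0.13505225],
       [ 0.13501564, -0.00448148, -0.99083333]]), 't': array([0.01119448, 0.46603398, 1.15722064])}
0.1 [0.19980002 0.61801431 0.22948512] [-4.89310076e-01 -3.10269924e+00  2.50583807e-03] 0.0941398127934525
```

View pics/top0.png

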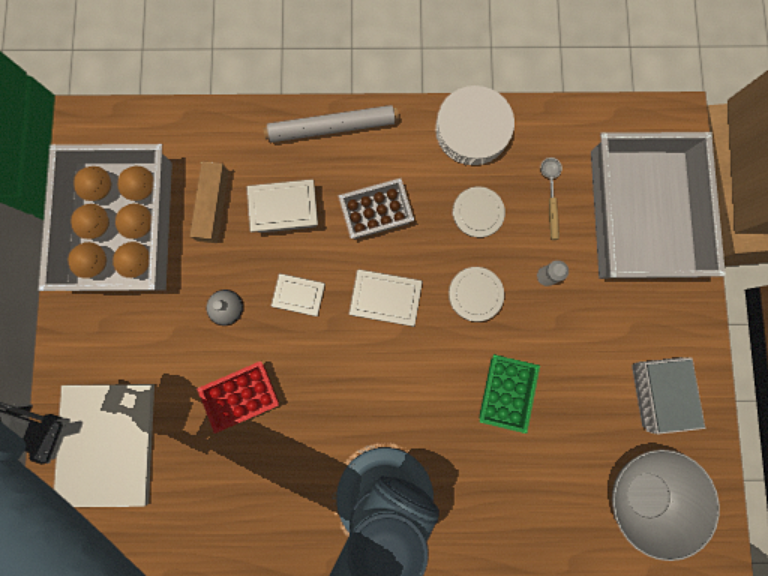

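View pics/scene0.png

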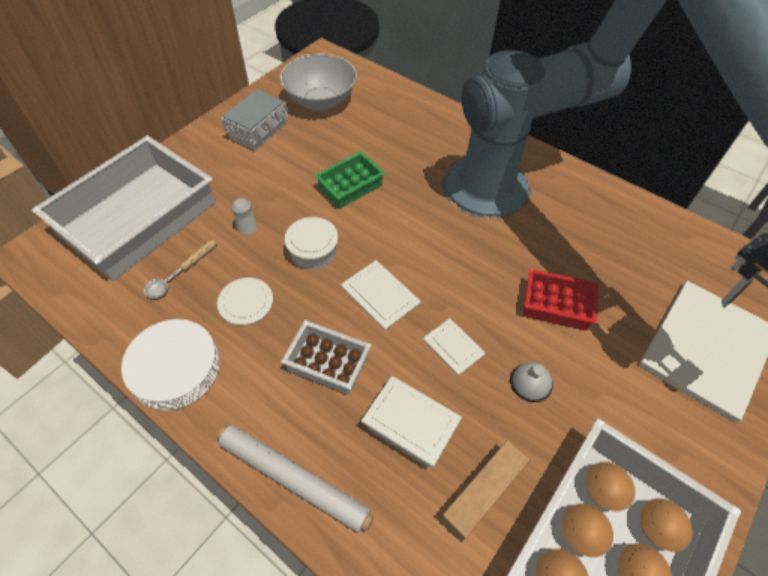

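The top view (768 px wide) shows these candidates:
- **Trays:** the foil tray with brown balls is at (376,209). The red one (239,396) and the green one (510,393) are look-alikes, and (283,206) is closed. The brown one fits.
- **Lids:** large rectangular at (386,298), small at (298,295), round at (479,212). The large one fits the tray.
- **Bell:** at (224,307).

Next I'll measure these and confirm with an enlarged crop.

```bash
cat > h.py <<'E'
import numpy as np
def ray(c,px,z):
    K,R,t=c["intrinsics"],c["R"],c["t"]
    o=-R.T@t; d=R.T@np.linalg.solve(K,[px[0],px[1],1.]); return o+d*(z-o[2])/d[2]
E
python3 - <<'E'
import cv2, numpy as np
from h import ray
T=np.load("top0.npz"); S=np.load("scene0.npz")
p=T["p"]; hsv=cv2.cvtColor(p,cv2.COLOR_RGB2HSV)
m=((hsv[...,1]<60)&(hsv[...,2]>110)).astype(np.uint8)
m=cv2.morphologyEx(m,cv2.MORPH_CLOSE,np.ones((7,7)))
cs,_=cv2.findContours(m,cv2.RETR_EXTERNAL,cv2.CHAIN_APPROX_NONE)
for c in cs:
    if cv2.contourArea(c)<60: continue
    (u,v),wh,a=cv2.minAreaRect(c)
    if not(120<u<400 and 90<v<240): continue
    for z in (.012,.045):
        q=cv2.boxPoints(((u,v),wh,a)); w=np.array([ray(T,x,z) for x in q])
        print(np.round((u*1.5,v*1.5)),z,np.round(w.mean(0),4),"sides",np.round([np.linalg.norm(w[1]-w[0]),np.linalg.norm(w[2]-w[1])],3), "yaw", np.round(np.arctan2(*(w[1]-w[0])[1::-1]),2))
# bell: highest points from depth
def pts(C):
    d=C["d"];v,u=np.mgrid[:384,:512];K=C["intrinsics"]
    X=np.stack([(u-K[0,2])/K[0,0]*d,(v-K[1,2])/K[1,1]*d,d],-1)
    return (X-C["t"])@C["R"]
b=ray(T,(147,202),.064);print("bell guess",b)
for n,C in(("top",T),("scene",S)):
    X=pts(C); k=(np.hypot(X[...,0]-b[0],X[...,1]-b[1])<.06)&(C["d"]>0)&(X[...,2]>.057)&(X[...,2]<.075)
    print(n,k.sum(),X[k].mean(0),X[k].min(0),X[k].max(0),np.argwhere(k).mean(0)[::-1]*1.5)
    print("dome ", *[ (X[kk][:,:2].max(0)+X[kk][:,:2].min(0))/2 for kk in [(np.hypot(X[...,0]-b[0],X[...,1]-b[1])<.07)&(X[...,2]>.015)&(C["d"]>0)]])
a=cv2.resize(p[100:230,120:300,::-1],None,fx=3.3,fy=3.3,interpolation=cv2.INTER_CUBIC)
cv2.imwrite("pics/crop1.png",a)
E
```

```text
[219. 307.] 0.012 [0.4235 0.3764 0.012 ] sides [0.055 0.066] yaw -1.58
[219. 307.] 0.045 [0.4202 0.3664 0.045 ] sides [0.054 0.064] yaw -1.58
[298. 294.] 0.012 [0.4507 0.1968 0.012 ] sides [0.079 0.108] yaw -0.21
[298. 294.] 0.045 [0.4467 0.1917 0.045 ] sides [0.077 0.105] yaw -0.21
[385. 297.] 0.012 [ 0.4424 -0.0051  0.012 ] sides [0.107 0.153] yaw -0.18
[385. 297.] 0.045 [ 0.4386 -0.0046  0.045 ] sides [0.104 0.149] yaw -0.18
[476. 293.] 0.012 [ 0.4495 -0.2134  0.012 ] sides [0.125 0.122] yaw -1.58
[476. 293.] 0.045 [ 0.4455 -0.2072  0.045 ] sides [0.122 0.119] yaw -1.58
[551. 271.] 0.012 [ 0.4985 -0.391   0.012 ] sides [0.07  0.045] yaw -1.35
[551. 271.] 0.045 [ 0.4932 -0.3799  0.045 ] sides [0.068 0.044] yaw -1.35
[478. 212.] 0.012 [ 0.6433 -0.2272  0.012 ] sides [0.121 0.116] yaw -1.58
[478. 212.] 0.045 [ 0.634  -0.2206  0.045 ] sides [0.118 0.113] yaw -1.58
[281. 205.] 0.012 [0.6632 0.237  0.012 ] sides [0.159 0.111] yaw -1.48
[281. 205.] 0.045 [0.6534 0.2308 0.045 ] sides [0.155 0.108] yaw -1.48
[376. 208.] 0.012 [0.655  0.0146 0.012 ] sides [0.157 0.109] yaw -1.29
[376. 208.] 0.045 [0.6454 0.0145 0.045 ] sides [0.152 0.106] yaw -1.29
[554. 176.] 0.012 [ 0.7296 -0.4101  0.012 ] sides [0.048 0.09 ] yaw -1.18
[554. 176.] 0.045 [ 0.7179 -0.3985  0.045 ] sides [0.047 0.088] yaw -1.18
bell guess [0.42649175 0.35757207 0.064     ]
top 40 [0.42337229 0.36474235 0.06442954] [0.41316789 0.35466423 0.06029698] [0.43315494 0.37461328 0.06903406] [217.125 304.425]
dome  [0.42262479 0.36387745]
scene 48 [0.42282649 0.36435488 0.064766  ] [0.41146949 0.35326237 0.06071671] [0.43208591 0.37535482 0.07015016] [537.75 369.  ]
dome  [0.42452324 0.36446838]
```

View pics/crop1.png

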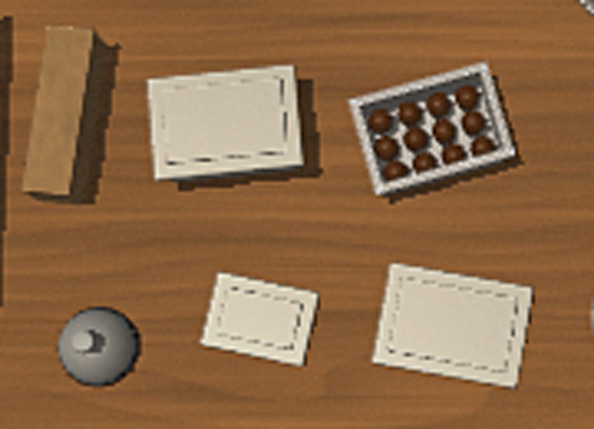

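The crop shows the falafel tray at crop px (433,130) and the large lid at (453,325), whose measured sides are 153x107 mm. The small lid at (260,318) measures 108x79 mm, and the bell plunger is at (90,341). That confirms the targets: bell (0.423,0.3645), tray (0.645,0.0145), lid (0.442,-0.005). Next I'll move above the bell with the fingers shut.

Call:
move_arm(deltas=[[0,0,0,25,-28,0,1],[0,0,0,50,-56,0,1],[0,0,0,75,-85,0,1],[0,0,0,100,-113,0,1],[0,0,0,125,-141,0,1],[0,0,0,150,-169,0,1],[0,0,0,175,-198,0,1],[0,0,0,200,-226,-20,1],[0,0,0,223,-253,-50,1],[0,0,0,223,-253,-80,1],[0,0,0,223,-253,-100,1],[0,0,0,223,-253,-115,1],[0,0,0,223,-253,-115,1],[0,0,0,223,-253,-115,1]])

```text
t: 1.27
ee_pos: [0.4224, 0.3651, 0.1147]
ee_rot: [-0.489, -3.102, 0.002]
wrist_force: [-0.3, 0.6, 0.6]
width: 0.0042
```

```bash
python3 - <<'E'
from station import telemetry, imaging
import cv2
p,d=imaging.camera("scene"); cv2.imwrite("pics/s1.png",cv2.resize(p[150:330,270:450,::-1],None,fx=3,fy=3))
s=telemetry.observe(); print(s["t"],s["ee_pos"],s["ee_rot"],s["width"],s["wrist_force"])
E
```

```text
1.3167 [0.42321254 0.36569971 0.1159941 ] [4.89011241e-01 3.10294408e+00 4.74252379e-04] 0.0011234767919572931 [-0.49572277 -0.0967274   0.54374691]
```

View pics/s1.png

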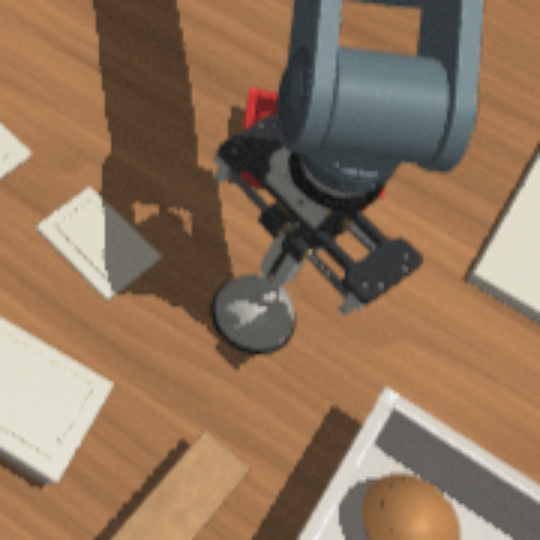

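The fingers are shut (at crop px (280,265)) directly above the plunger. Pressing slowly.

Call:
move_arm(deltas=[[0,0,0,0,0,-10,1],[0,0,0,0,0,-20,1],[0,0,0,0,0,-25,1],[0,0,0,0,0,-28,1],[0,0,0,0,0,-30,1],[0,0,0,0,0,-31,1],[0,0,0,0,0,-31,1],[0,0,0,0,0,-31,1]])

```text
t: 1.98
ee_pos: [0.4229, 0.3655, 0.0847]
ee_rot: [-0.489, -3.103, 0.0]
wrist_force: [-2.9, -0.7, 3.8]
width: 0.0007
```

Call:
move_arm(deltas=[[0,0,0,0,0,-1,1],[0,0,0,0,0,-2,1],[0,0,0,0,0,-3,1],[0,0,0,0,0,-3,1],[0,0,0,0,0,-3,1]])

```text
t: 2.4
ee_pos: [0.4233, 0.3657, 0.083]
ee_rot: [-0.489, -3.103, 0.0]
wrist_force: [-5.8, -3.7, 12.9]
width: 0.0006
```

```bash
python3 - <<'E'
from station import telemetry, imaging
s=telemetry.observe(); print(s["t"],s["ee_pos"],s["wrist_force"])
E
```

```text
2.4 [0.42326722 0.36566779 0.08303812] [-5.83682529 -3.68445004 12.92617897]
```

The wrist force of 12.9 N, against the spring's 4 N maximum, means the plunger is on its hard stop, so the bell has rung. Now I'll lift and move over the open tray.

Call:
move_arm(deltas=[[0,0,0,0,0,20,1],[0,0,0,0,0,55,1],[0,0,0,0,0,90,1],[0,0,0,0,0,120,1],[0,0,0,20,-32,120,1],[0,0,0,40,-64,120,1],[0,0,0,60,-95,120,1],[0,0,0,81,-127,120,1],[0,0,0,101,-159,120,1],[0,0,0,121,-191,120,1],[0,0,0,141,-223,120,1],[0,0,0,161,-255,120,1],[0,0,0,182,-286,120,1],[0,0,0,202,-318,120,1],[0,0,0,222,-350,120,1],[0,0,0,222,-350,100,1],[0,0,0,222,-350,80,1],[0,0,0,222,-350,60,1],[0,0,0,222,-350,60,1],[0,0,0,222,-350,60,1]])

```text
t: 4.07
ee_pos: [0.6444, 0.0154, 0.1402]
ee_rot: [-0.489, -3.101, 0.0]
wrist_force: [-0.3, 0.2, 0.7]
width: 0.0003
```

```bash
python3 - <<'E'
from station import telemetry, imaging
import cv2
p,d=imaging.camera("scene"); cv2.imwrite("pics/s2.png",cv2.resize(p[130:330,130:400,::-1],None,fx=2.5,fy=2.5))
s=telemetry.observe(); print(s["t"],s["ee_pos"],s["ee_rot"],s["wrist_force"])
E
```

```text
4.1167 [0.64536832 0.01544994 0.14187057] [ 4.89101863e-01  3.10251384e+00 -1.17909813e-04] [ 0.00273331 -0.2043902   0.50845484]
```

View pics/s2.png

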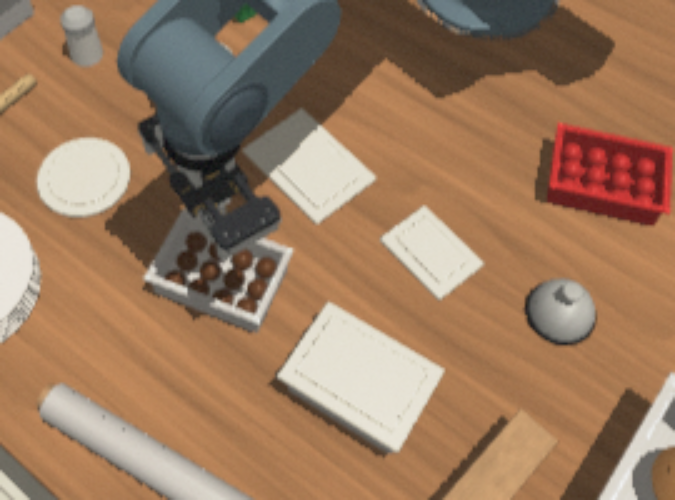

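The gripper is above the tray (crop px (220,265)), and the bell's plunger is back up (570,290). Now I'll go down 40 mm and hold for 2 s.

Call:
move_arm(deltas=[[0,0,0,0,0,-15,1],[0,0,0,0,0,-30,1],[0,0,0,0,0,-40,1],[0,0,0,0,0,-40,1],[0,0,0,0,0,-40,1],[0,0,0,0,0,-40,1],[0,0,0,0,0,-40,1],[0,0,0,0,0,-40,1],[0,0,0,0,0,-40,1],[0,0,0,0,0,-40,1],[0,0,0,0,0,-40,1],[0,0,0,0,0,-40,1],[0,0,0,0,0,-40,1],[0,0,0,0,0,-40,1],[0,0,0,0,0,-40,1],[0,0,0,0,0,-40,1],[0,0,0,0,0,-40,1],[0,0,0,0,0,-40,1],[0,0,0,0,0,-40,1],[0,0,0,0,0,-40,1]])

```text
t: 5.78
ee_pos: [0.645, 0.0154, 0.1015]
ee_rot: [0.489, 3.103, -0.0]
wrist_force: [0.4, 0.9, 0.0]
width: 0.0005
```

Call:
move_arm(deltas=[[0,0,0,0,0,0,1],[0,0,0,0,0,0,1],[0,0,0,0,0,0,1],[0,0,0,0,0,0,1],[0,0,0,0,0,0,1],[0,0,0,0,0,0,1],[0,0,0,0,0,0,1],[0,0,0,0,0,0,1],[0,0,0,0,0,0,1],[0,0,0,0,0,0,1]])

```text
t: 6.62
ee_pos: [0.645, 0.0155, 0.1014]
ee_rot: [-0.489, -3.103, 0.0]
wrist_force: [-0.4, -0.0, 0.1]
width: 0.0004
```

The tray was pointed at for over 2 s. Next is the large lid.

Call:
move_arm(deltas=[[0,0,0,0,0,30,1],[0,0,0,0,0,60,1],[0,0,0,-34,-3,60,1],[0,0,0,-68,-7,60,1],[0,0,0,-102,-10,60,1],[0,0,0,-136,-14,60,1],[0,0,0,-170,-17,60,1],[0,0,0,-203,-20,60,1],[0,0,0,-203,-20,60,1],[0,0,0,-203,-20,30,1],[0,0,0,-203,-20,5,1],[0,0,0,-203,-20,-15,1],[0,0,0,-203,-20,-28,1],[0,0,0,-203,-20,-33,1],[0,0,0,-203,-20,-33,1],[0,0,0,-203,-20,-33,1],[0,0,0,-203,-20,-33,1],[0,0,0,-203,-20,-33,1],[0,0,0,-203,-20,-33,1],[0,0,0,-203,-20,-33,1]])

```text
t: 8.28
ee_pos: [0.4425, -0.0046, 0.0691]
ee_rot: [0.489, 3.102, -0.0]
wrist_force: [0.1, 0.1, 0.7]
width: 0.001
```

Call:
move_arm(deltas=[[0,0,0,0,0,0,1],[0,0,0,0,0,0,1],[0,0,0,0,0,0,1],[0,0,0,0,0,0,1],[0,0,0,0,0,0,1],[0,0,0,0,0,0,1],[0,0,0,0,0,0,1],[0,0,0,0,0,0,1],[0,0,0,0,0,0,1],[0,0,0,0,0,0,1],[0,0,0,0,0,0,1],[0,0,0,0,0,0,1],[0,0,0,0,0,0,1],[0,0,0,0,0,0,1],[0,0,0,0,0,0,1],[0,0,0,0,0,0,1],[0,0,0,0,0,0,1],[0,0,0,0,0,0,1],[0,0,0,0,0,0,1],[0,0,0,0,0,0,1]])

```text
t: 9.95
ee_pos: [0.442, -0.0046, 0.0685]
ee_rot: [0.489, 3.103, -0.0]
wrist_force: [0.1, 0.6, 0.1]
width: 0.0006
```

```bash
python3 - <<'E'
from station import telemetry, imaging
import cv2
p,d=imaging.camera("scene"); cv2.imwrite("pics/s3.png",cv2.resize(p[110:330,130:400,::-1],None,fx=2.5,fy=2.5))
s=telemetry.observe(); print(s["t"],s["ee_pos"],s["ee_rot"],s["wrist_force"])
E
```

```text
10.0 [ 0.44203692 -0.00451974  0.06847692] [ 4.89331215e-01  3.10320930e+00 -2.22362296e-05] [ 0.4179027 -0.5817067  0.4401404]
```

View pics/s3.png

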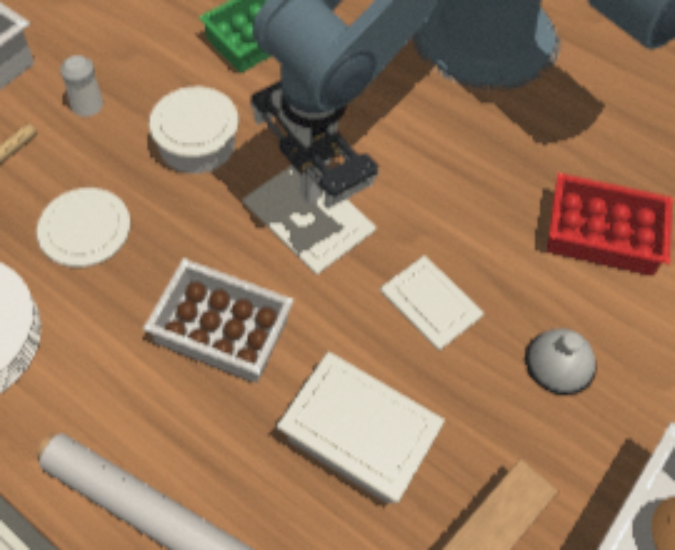

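The fingertips point down over the middle of the large lid (crop px (310,200)) without touching it. The tray and everything else in the crop look unmoved. Handing in.

```bash
python3 -c "
from station import ticket; print(ticket.close_job())"
```

```text
the job is handed in; nothing more can be done
None
```

I rang the bell, pointed at the open falafel tray for over 2 s, then at the large rectangular lid. I handed the job in at 10 s while still pointing at the lid; no verdict came back.

- **Bell:** the wrist force reached 12.9 N with the plunger on its hard stop, against 4 N from the spring alone. The later pictures look like the plunger is back up.
- **Pointing:** the grasp point held about 50 mm above the tray rim and then about 50 mm above the lid top. That puts the fingertips about 31 mm clear, and within a few millimetres of the measured middles.
- **Touching and shifting:** the wrist force stayed below 1 N at every reading after the bell. In the last picture nothing in view looks moved; I judged that by eye and did not re-measure the poses. The spoon and carton were only partly in that crop.

None of these checks failed or disagreed.

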